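# Expose a sample at half aperture

## Task

Expose the small bottle on the ledge of the lamp box: first raise the metal sash in front of the lamp window right up by its bar handle (it stays up by itself), then slide the sprung shutter grip on top of the box to half of its travel and keep it there against the spring, never opening it nearly all the way. Finish while still holding the shutter half open, with the sash up, and leave the bottle and the other things on the bench undisturbed.

Things in the scene. Friction and masses are not known exactly. Their poses are not given: they have to be found in the camera images.
- lamp_box: Grey sheet-metal lamp box fixed to the bench, 110 deep (x) x 300 wide (y) x 118 mm high, turned up to 0.25 rad. Origin under its centre on the bench; x points to its back, y to its left as the robot sees it, z up. Front face at x = -55: window with the sash on the left, ledge with the bottle below it. The shutter grip runs in a slot in the top, along y at x = +10 mm, y = -58 to -140 mm.
- sash (a joint): Lift of the sash in m: 0 down, 0.070 fully up; starts at 0 to 0.015. Aluminium plate 96 wide x 102 high x 4 mm in upright guides on the front face, at x = -63, y = +12..+108 mm of the box. Friction of 7 N holds it where it is left; with its weight of 1.7 to 3.5 N it takes about 10 N to raise. The window behind it (60 wide x 50 mm high) is wholly clear above 0.055.
- sash_grip (a point): Centre of the sash's handle: black bar 70 mm long (along the box's y), 14 thick (x), 16 mm high, on two posts 8 mm wide, 56 mm apart, with 20 mm free below the bar. At x = -63, y = +60 mm of the box, 154 mm above the bench when the sash is down (36 mm above the box's top); moves with the sash. Free all round and above.
- shutter (a joint): Opening of the shutter in m: 0 closed (its spring keeps it there), 0.030 half, 0.060 full. Opens towards the box's -y (right as the robot sees it). The spring pushes back with 3 N at 0, 7.5 N at half, 12 N at full (150 N/m), and shuts it when let go.
- shutter_grip (a point): The shutter's grip: upright black rounded block 26 (x) x 16 (y) x 38 mm high on top of the box. This point is its centre, 148 mm above the bench (it spans 11 to 49 mm above the box's top); axes those of the box. Closed it is at x = +10, y = -70 mm of the box, at half travel y = -100 mm. Can be pinched across its 16 mm or pushed on its left face.
- half_mark (a point): The long black line on the box's top just behind the slot: where the centre of the shutter grip stands at half travel (x = +41, y = -100 mm of the box, 118 mm above the bench). Two shorter lines 30 mm either side of it mark closed and full.
- sample_bottle: Loose small white reagent bottle with a screw cap, 34 mm across x 62 mm high, about 40 g, standing on the ledge in front of the window. Origin at the centre of its underside. Leave it standing there.
- ledge (a point): Point on top of the ledge in front of the middle of the window, 12 mm above the bench, at x = -87, y = +60 mm of the box; the bottle stands within 12 mm of it.
- timer: Loose bystander: white bench timer 68 x 62 x 19 mm, on the bench left of the lamp box, towards the robot. Origin at the centre of its underside. Leave it alone.
- slide_box: Loose bystander: flat green box 90 x 156 x 33 mm, on the bench right of the lamp box. Origin at the centre of its underside. Leave it alone.
- tape_roll: Loose bystander: roll of tape 98 x 96 x 25 mm, on the bench at the far right front. Origin at the centre of its underside. Leave it alone.

How it is judged (in metres and radians):
On the way, in this order (a step that is already met when the one before it is completed fails the run):
1. the sash is raised right up (value of joint sash above 0.058 m), for 0.2 s.
2. the shutter is held at half travel with the sash up (value of joint sash above 0.058 m and value of joint shutter between 0.025 and 0.035 m and contact force between any of the fingers, the arm and shutter above 1.5 N), for 0.5 s.
At the end, for the whole second after the job is handed in: The sash is at least 58 mm up (of 70), the robot holds the shutter grip still with more than 1.5 N at 30 mm +-5 mm of its 60 mm travel, and the bottle stands upright on the ledge within 30 mm of its middle point (all of step 2 and velocity of joint shutter between -0.01 and 0.01 m/s and horizontal distance between sample_bottle and ledge below 0.03 m and angle between sample_bottle's own z axis and vertical below 0.15 rad); the arm keeps its last pose, push and grip.
It fails at once if the shutter is opened nearly all the way (beyond 48 mm) (value of joint shutter above 0.048 m).
It fails at once if the sample bottle is knocked (moved over 20 mm or tipped) (distance of sample_bottle from where it was at the start of the episode above 0.02 m or angle between sample_bottle's own z axis and vertical above 0.4 rad).
It fails at once if a bystander is moved over 30 mm (distance of any of timer, slide_box, tape_roll from where it was at the start of the episode above 0.03 m).
It also fails if it takes over 48 s, if anything falls off the work surface, if the arm or the gripper's body presses on something with over 40 N, if the wrist force passes 120 N, or if a joint passes its speed limit or range.

## Robot

A 6-joint arm with a two-finger parallel gripper is mounted at the origin on a cart in front of the work surface, level with it; the furniture and walls round the work are solid. World frame = base frame: x ahead of the robot, y to its left, z up, the work surface at z = 0. Lengths are in mm, angles in rad, forces in N, time in s.
With the tool pointing down it reaches from about 300 to 775 mm from the base axis. Payload 14.6 kg.
Tool frame: the origin (TCP) lies between the finger pads; the fingertips stand 8 mm ahead of it and the grasp point (between the pads) lies 11 mm behind it; z points along the fingers, y is the direction in which the jaws open and shut (so a half turn about z gives the same grasp; the last joint's range is limited). The gripper opens to 94 mm and grips with 3 to 60 N. Pads are 16 mm wide; open, the fingers measure 119 mm over their backs; the gripper's body (75 mm by 177 mm) begins 78 mm behind the grasp point.
Start: joints at [1.157, 0.3, 1.521, -0, 1.321, -0.067], TCP at [186.936, 517.247, 213.446] pointing down, gripper open.
Joint ranges: [-3.03, 3.03], [-0.79, 2.21], [0.23, 2.52], [-1.04, 4.18], [0, 3.07], [-2.55, 2.55]. Speed limits (rad/s): [2.22, 2.22, 2.57, 3.14, 3.14, 3.14].

## Interface

Orientations are given as [roll, pitch, yaw] about the fixed x, y, z axes, in that order (R = Rz(yaw) Ry(pitch) Rx(roll)).
In Python, from cell import manip gives the robot as it stands. The module is installed in compiled form; this text tells all that it offers.
- The arm moves only by the tool send_rows, never from a script. Its argument "series" is a list that holds one entry, the list of rows, each a list of 5 numbers: the opening, from 0 (shut) to 1 (fully open), then the shift along the tool's x, y, z in mm, then the turn about the tool's z in degrees. In form: [[[gripper, dx, dy, dz, roll], ...]]. A call has 1 to 10 rows; each row is the pose to reach, as a shift and turn from the pose commanded when the call began, along the tool's axes at that moment; what a row does not reach only later rows make up. A row lasts 1/10 s, in which the tool goes at most 50 mm and 8.59 degrees, less where a joint would pass 70% of its speed; a pose out of reach is approached as far as the arm can. A call with a gripper value outside its range is refused whole. The fingers move at their own pace and stop on an object; "newtons" is the grip in N (left out, the last holds). Time passes only in rows, so rows that repeat a pose let the fingers close. It gives the time, the measured TCP pose, the force and the opening at its end, in the units of the state.
- manip.read_state(): the state, without advancing time (a new reading comes with each control period).
- manip.camera(name): name is "side" or "top" or "wrist"; returns a dict with "img" (384x512x3 uint8, red, green, blue), "vfov" (degrees; the focal length in pixels is half the picture's height over the tangent of half this angle, whatever the lens; pixels are square), "cx", "cy" (the principal point, pixels), "pose" (4x4, takes a point from camera to world coordinates); the wrist camera has in their place "T_tool_cam" (4x4, takes a point from camera to tool coordinates, whose origin is the TCP and whose axes are the flange's). Camera axes: x right, y down, z forward; pixel columns grow to the right and rows downward; lengths in mm; the calibration is good to about 2 mm. A picture is of the moment at which its call begins: read the wrist's pose just before it. There is no depth.
- manip.sign_off(): hands the job in, once; it reports no verdict.
Trained networks look in a picture, given as the dict that the camera call returned (one of the last four; its "shot" number tells which), for a name from the list of things; names that differ only in an ending like _2 or _b are one class to them, and where a whole thing is asked for, a point or a joint stands for the part that bears it (a point fixed in the world has none). Each returns a list of dicts, best first, with "conf" (0 to 1); they miss things now and then, are a little off and sometimes report something else, mostly with a low value. They report only what shows in the picture. A call takes as long as a camera call.
- manip.find_in(target, picture): "rect" ([left, top, width, height] in pixels, round what is visible of it).
- manip.silhouettes(target, picture): "pixels" (384x512 bool, what is visible of it) and "rect" ([left, top, width, height] in pixels, round what is visible of it).
The state is a dict: "clock": time; "joints": joint angles; "qd": joint speeds; "effort": joint torques, N m; "eef_pos": TCP position; "eef_rot": TCP orientation; "wrist_force": force on the tool from outside, world axes, zero at the start; "moment": the same for the moment, N m; "finger_gap": finger opening in mm.
Only numpy, scipy, OpenCV 4.12 (cv2) and the standard library are available. Lean on these libraries where they do the work, as an engineer would, in place of code of your own. Each camera call takes 0.05 s, during which the arm holds its last target. There are 200 camera calls.

## Working session

There is one attempt and no reset: what is moved stays moved. The work goes in short steps, Python scripts to look and compute and a tool call to move; the robot and the scene stay as the last step left them, time stands still between calls to the robot, and variables do not carry over. Pictures are saved under pics/ and viewed, about 8 in all and at most 12, crops included, and the job is handed in when it is done.

Besides the shell and the picture viewer there is one more tool, called after "Call:" by a JSON object that holds its "op" and its "data". send_rows: Moves the arm, as the interface text tells. Its arguments: {"type":"object","properties":{"series":{"type":"array"},"newtons":{"type":"number"}},"required":["series"]}

```bash
mkdir -p pics; cat > h.py <<'E'
import numpy as np, cv2
from scipy.spatial.transform import Rotation as R
from cell import manip
def K(c):
    f=c["img"].shape[0]/2/np.tan(np.radians(c["vfov"])/2); return f,c["cx"],c["cy"]
def proj(c,P):
    f,cx,cy=K(c); T=np.linalg.inv(c["pose"]); p=np.atleast_2d(P)@T[:3,:3].T+T[:3,3]
    return np.c_[f*p[:,0]/p[:,2]+cx,f*p[:,1]/p[:,2]+cy]
def atz(c,uv,z):
    f,cx,cy=K(c); d=c["pose"][:3,:3]@np.array([(uv[0]-cx)/f,(uv[1]-cy)/f,1]); o=c["pose"][:3,3]
    return o+d*(z-o[2])/d[2]
def box2w(b,p): # b=(x,y,yaw)
    return R.from_euler('z',b[2]).apply(np.atleast_2d(p))+[b[0],b[1],0]
def save(c,n): cv2.imwrite(f"pics/{n}.png",c["img"][:,:,::-1])
E
python3 - <<'E'
from h import *
s=manip.read_state(); print({k:np.round(v,3) for k,v in s.items()})
ims=[]
for n in("top","side"):
    c=manip.camera(n); ims.append(c["img"]); print(n,c["vfov"],np.round(c["pose"],3).tolist())
    for t in("lamp_box","sash_grip","sash","shutter_grip","sample_bottle","timer","slide_box","tape_roll"):
        print(t,[(np.round(d["rect"]).tolist(),round(d["conf"],2)) for d in manip.find_in(t,c)[:2]])
    save(c,n+"0")
cv2.imwrite("pics/a.png",np.hstack(ims)[:,:,::-1][:, :])
E
```

```text
{'clock': np.float64(0.0), 'joints': array([ 1.157,  0.3  ,  1.522, -0.   ,  1.321, -0.067]), 'qd': array([ 0.001,  0.001, -0.   , -0.001, -0.   ,  0.001]), 'effort': array([-0.0000e+00, -5.3181e+01, -3.5273e+01,  7.1000e-02,  2.5000e-02,
       -0.0000e+00]), 'eef_pos': array([186.862, 517.02 , 212.879]), 'eef_rot': array([-3.14 , -0.   ,  2.795]), 'wrist_force': array([-0.703,  0.033, -0.658]), 'moment': array([-0.054,  0.   , -0.001]), 'finger_gap': np.float64(94.061)}
top 47.05233122216165 [[0.049, -0.975, 0.218, 191.464], [-0.999, -0.048, 0.01, -74.37], [0.0, -0.219, -0.976, 1497.17], [0.0, 0.0, 0.0, 1.0]]
lamp_box [([213.0, 142.0, 94.0, 63.0], 0.63)]
sash_grip [([230.0, 179.0, 24.0, 8.0], 0.83)]
sash [([228.0, 176.0, 31.0, 16.0], 0.63)]
shutter_grip [([328.0, 160.0, 50.0, 39.0], 0.67), ([139.0, 211.0, 22.0, 24.0], 0.34)]
sample_bottle [([240.0, 191.0, 8.0, 10.0], 0.51), ([211.0, 139.0, 94.0, 68.0], 0.2)]
timer [([139.0, 210.0, 17.0, 27.0], 0.59)]
slide_box [([327.0, 160.0, 48.0, 36.0], 0.57)]
tape_roll [([373.0, 226.0, 33.0, 30.0], 0.6)]
side 55.90475245971761 [[-0.969, 0.212, -0.124, 654.459], [0.246, 0.85, -0.465, 465.871], [0.007, -0.482, -0.876, 1149.858], [0.0, 0.0, 0.0, 1.0]]
lamp_box [([196.0, 161.0, 80.0, 96.0], 0.57)]
sash_grip [([247.0, 190.0, 13.0, 32.0], 0.53)]
sash [([250.0, 193.0, 13.0, 28.0], 0.5)]
shutter_grip [([210.0, 176.0, 9.0, 11.0], 0.39)]
sample_bottle [([261.0, 209.0, 5.0, 7.0], 0.57), ([200.0, 158.0, 75.0, 101.0], 0.43)]
timer [([200.0, 161.0, 73.0, 96.0], 0.66), ([313.0, 291.0, 23.0, 27.0], 0.56)]
slide_box [([208.0, 119.0, 23.0, 40.0], 0.64)]
tape_roll [([200.0, 162.0, 73.0, 95.0], 0.57), ([253.0, 90.0, 20.0, 23.0], 0.53)]
```

View pics/top0.png

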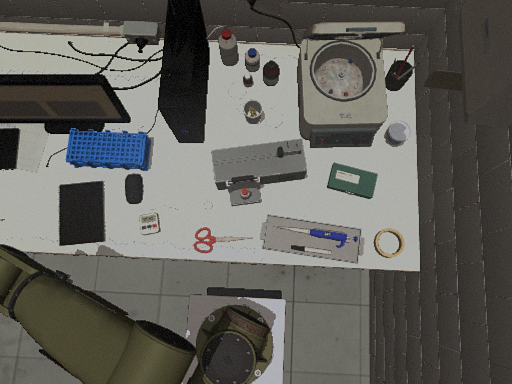

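View pics/side0.png

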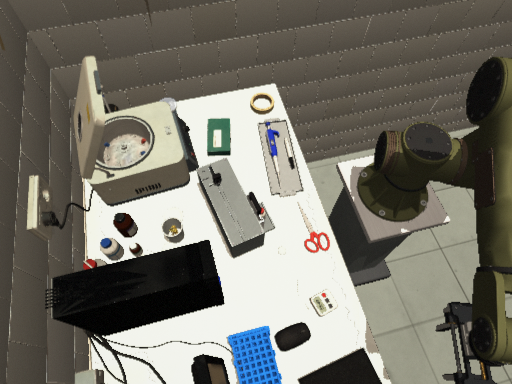

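The top view shows the grey box at about (260,165), with its sash handle at about (242,183) and the grip at about (282,152). The side view shows the box at about (235,208). Next I'll fit its pose from a crop.

```bash
python3 - <<'E'
from h import *
t=cv2.imread("pics/top0.png")[135:210,208:313]; s=cv2.imread("pics/side0.png")[155:258,190:280]
t=cv2.resize(t,None,fx=4,fy=4,interpolation=cv2.INTER_CUBIC); s=cv2.resize(s,None,fx=4,fy=4,interpolation=cv2.INTER_CUBIC)
o=np.zeros((412,800,3),np.uint8); o[:300,:420]=t; o[:412,430:790]=s
cv2.imwrite("pics/crop.png",o)
E
```

```text
(no output)
```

View pics/crop.png

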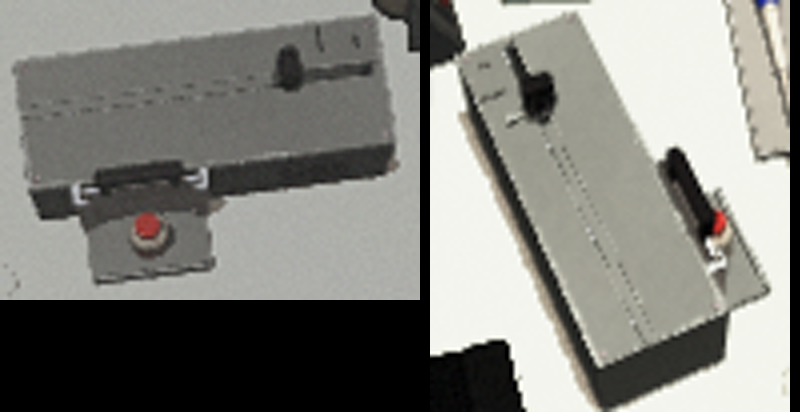

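The crop shows the four corners of the box's top clearly in both views. The sash is nearly down, and the grip is at the closed mark.

```bash
cat >> h.py <<'E'
E
python3 - <<'E'
from h import *
from scipy.optimize import least_squares
ct=manip.camera("top"); cs=manip.camera("side")
C=np.array([[55,150,118],[55,-150,118],[-55,-150,118],[-55,150,118]])
ut=np.array([[14,62],[375,15],[393,148],[30,190]])/4+[208,135]-.4
us=(np.array([[600,368],[457,60],[575,13],[725,318]])-[430,0])/4+[190,155]-.4
for w in((1,1),(1,0),(0,1)):
    f=lambda b:np.r_[(proj(ct,box2w(b,C))-ut).ravel()*w[0],(proj(cs,box2w(b,C))-us).ravel()*w[1]]
    r=least_squares(f,[550,0,0],x_scale=[100,100,.1]); print(w,r.x.round(3),np.abs(r.fun).max().round(2))
    if w==(1,1): b=r.x
print("handle px top lift 0/15",[proj(ct,box2w(b,[-63,60,162+l])).round(1).tolist() for l in(0,15)],
 "side",[proj(cs,box2w(b,[-63,60,162+l])).round(1).tolist() for l in(0,15)])
for n,p in dict(handle=[-63,60,154],grip=[10,-70,148],half=[10,-100,148],ledge=[-87,60,12]).items(): print(n,box2w(b,p).round(1))
# bottle
for c in (ct,cs):
  d=manip.find_in("sample_bottle",c)[0]["rect"]; print("bottle",d, proj(c,box2w(b,[-87,60,43])).round(1))
E
```

```text
(1, 1) [ 5.8492e+02 -4.8692e+01  1.7700e-01] 1.32
(1, 0) [ 5.83683e+02 -4.98830e+01  1.76000e-01] 0.85
(0, 1) [ 5.86078e+02 -4.72710e+01  1.80000e-01] 1.17
handle px top lift 0/15 [[[241.5, 177.8]], [[241.3, 176.6]]] side [[[254.9, 201.3]], [[255.0, 199.1]]]
handle [[512.3  -0.7 154. ]]
grip [[ 607.1 -115.8  148. ]]
half [[ 612.4 -145.4  148. ]]
ledge [[488.7  -5.   12. ]]
bottle [240.8, 188.4, 6.2, 11.8] [[243.8 193. ]]
bottle [260.9, 209.4, 4.2, 3.1] [[260.7 214.4]]
```

Call:
{"op": "send_rows", "data": {"series": [[[1,-60,-47,-40,7],[1,-120,-94,-67,15],[1,-180,-141,-67,23],[1,-240,-188,-67,31],[1,-300,-235,-67,39],[1,-360,-282,-67,47],[1,-420,-329,-67,55],[1,-482,-376,-67,60],[1,-482,-376,-67,60],[1,-482,-376,-67,60]]]}}

```text
clock: 2.1
eef_pos: [448.0, 100.8, 278.5]
eef_rot: [3.141, -0.0, 1.747]
wrist_force: [0.1, 0.2, 0.4]
finger_gap: 94.0
```

Call:
{"op": "send_rows", "data": {"series": [[[1,-37,15,0,0],[1,-74,30,0,0],[1,-111,45,0,0],[1,-111,45,0,0],[1,-111,45,0,0]]]}}

```text
clock: 2.6
eef_pos: [511.1, 1.1, 277.8]
eef_rot: [-3.141, -0.0, 1.746]
wrist_force: [-0.2, -0.0, -0.3]
finger_gap: 93.8
```

```bash
cat >> h.py <<'E'
def wcam():
    s=manip.read_state(); c=manip.camera("wrist"); T=np.eye(4)
    T[:3,:3]=R.from_euler('xyz',s["eef_rot"]).as_matrix(); T[:3,3]=s["eef_pos"]; c["pose"]=T@c["T_tool_cam"]; return s,c
def fitbox(c,P,uv,b0):
    from scipy.optimize import least_squares
    r=least_squares(lambda b:(proj(c,box2w(b,P))-uv).ravel(),b0,x_scale=[100,100,.1]); return r.x,r.fun
E
python3 - <<'E'
from h import *
s,c=wcam(); print(s["eef_pos"].round(1),s["eef_rot"].round(3),s["clock"]); save(c,"w1"); print(c["T_tool_cam"].round(2).tolist(),c["vfov"])
b=(584.9,-48.7,.177)
for l in (0,15): print(l,proj(c,box2w(b,[[-63,25,162+l],[-63,95,162+l],[-70,60,162+l],[-56,60,162+l]])).round(0).tolist())
print(proj(c,box2w(b,[[55,150,118],[55,-150,118],[-55,-150,118],[-55,150,118],[10,-70,167],[-87,60,74]])).round(0).tolist())
for t in("sash_grip","shutter_grip","sample_bottle"): print(t,[(np.round(d["rect"]).tolist(),round(d["conf"],2)) for d in manip.find_in(t,c)[:2]])
E
```

```text
[511.1   1.1 277.8] [-3.141 -0.     1.746] 2.6
[[-0.0, -0.96, -0.29, 84.7], [1.0, -0.0, 0.0, 0.49], [-0.0, -0.29, 0.96, -171.96], [0.0, 0.0, 0.0, 1.0]] 60.75383471737395
0 [[262.0, 235.0], [262.0, 162.0], [254.0, 200.0], [270.0, 200.0]]
15 [[262.0, 242.0], [262.0, 165.0], [254.0, 205.0], [270.0, 205.0]]
[[384.0, 97.0], [358.0, 353.0], [269.0, 353.0], [270.0, 98.0], [334.0, 324.0], [242.0, 178.0]]
sash_grip [([258.0, 144.0, 13.0, 93.0], 0.78)]
shutter_grip [([320.0, 284.0, 26.0, 46.0], 0.73)]
sample_bottle [([231.0, 160.0, 22.0, 29.0], 0.65)]
```

View pics/w1.png

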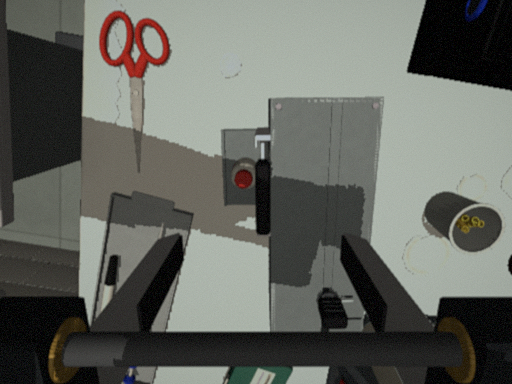

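The wrist view agrees with the fit: the bar is in column 263, rows 160–235, with lift about 0, and the box's edges match. I'll descend and grip the bar.

Call:
{"op": "send_rows", "data": {"series": [[[0.5,-1,1,40,0],[0.5,-2,1,80,0],[0.5,-2,1,110,0],[0.5,-2,1,132,0],[0.5,-2,1,132,0],[0,-2,1,132,0],[0,-2,1,132,0],[0,-2,1,132,0],[0,-2,1,132,0],[0,-2,1,132,0]]], "newtons": 40}}

```text
clock: 3.8
eef_pos: [512.6, -0.3, 146.6]
eef_rot: [3.141, 0.0, 1.748]
wrist_force: [0.4, -0.5, -0.0]
finger_gap: 17.5
```

Call:
{"op": "send_rows", "data": {"series": [[[0,0,0,0,0],[0,0,0,0,0],[0,0,0,0,0],[0,0,0,-10,0],[0,0,0,-20,0],[0,0,0,-30,0],[0,0,0,-40,0]]]}}

```text
clock: 4.5
eef_pos: [512.2, -0.4, 186.8]
eef_rot: [-3.141, -0.0, 1.748]
wrist_force: [-0.3, -1.8, -10.8]
finger_gap: 13.5
```

Call:
{"op": "send_rows", "data": {"series": [[[0,0,0,-8,0],[0,0,0,-16,0],[0,0,0,-22,0],[0,0,0,-25,0],[0,0,0,-25,0]]]}}

```text
clock: 5.0
eef_pos: [512.3, -0.4, 211.9]
eef_rot: [-3.141, 0.0, 1.748]
wrist_force: [-7.9, -2.1, -1.3]
finger_gap: 14.0
```

Call:
{"op": "send_rows", "data": {"series": [[[0,0,0,-2,0],[0,0,0,-4,0],[0,0,0,-4,0],[0,0,0,-4,0]]]}}

```text
clock: 5.4
eef_pos: [512.2, -0.4, 214.3]
eef_rot: [-3.14, -0.0, 1.748]
wrist_force: [0.0, -2.9, -20.8]
finger_gap: 13.4
```

The force rose to 21 N at the stop, so the sash is fully up. Now I'll release, lift clear and move over the shutter grip.

Call:
{"op": "send_rows", "data": {"series": [[[0.5,0,0,2,0],[0.5,0,0,2,0],[0.5,0,0,2,0],[0.5,0,0,2,0],[0.5,0,0,-25,0],[0.5,0,0,-60,0],[0.5,0,0,-70,0],[0.5,0,0,-70,0]]]}}

```text
clock: 6.2
eef_pos: [513.0, -0.3, 286.7]
eef_rot: [3.138, 0.001, 1.748]
wrist_force: [0.1, 0.6, -0.7]
finger_gap: 46.9
```

```bash
python3 - <<'E'
from h import *
b=(584.9,-48.7,.177)
s,c=wcam(); print(s["eef_pos"].round(1),s["finger_gap"].round(1)); save(c,"w2")
for l in (0,60,70): print(l,proj(c,box2w(b,[[-63,25,162+l],[-63,95,162+l]])).round(0).tolist())
for t in("sash_grip","shutter_grip","sample_bottle"): print(t,[(np.round(d["rect"]).tolist(),round(d["conf"],2)) for d in manip.find_in(t,c)[:2]])
p=R.from_euler('xyz',s["eef_rot"]).as_matrix().T@(box2w(b,[10,-70,148])[0]+[0,0,132]-s["eef_pos"]); print("to above grip, tool",p.round(1))
E
```

```text
Traceback (most recent call last):
AttributeError: 'float' object has no attribute 'round'
```

```bash
python3 - <<'E'
from h import *
b=(584.9,-48.7,.177)
s,c=wcam(); print(s["eef_pos"].round(1)); save(c,"w2")
for l in (0,60,70): print(l,proj(c,box2w(b,[[-63,25,162+l],[-63,95,162+l]])).round(0).tolist())
for t in("sash_grip","shutter_grip","sample_bottle"): print(t,[(np.round(d["rect"]).tolist(),round(d["conf"],2)) for d in manip.find_in(t,c)[:2]])
p=R.from_euler('xyz',s["eef_rot"]).as_matrix().T@(box2w(b,[10,-70,148])[0]+[0,0,132]-s["eef_pos"]); print("to above grip, tool",p.round(1))
E
```

```text
[ 5.125e+02 -3.000e-01  2.850e+02]
0 [[261.0, 231.0], [261.0, 159.0]]
60 [[261.0, 259.0], [260.0, 173.0]]
70 [[260.0, 265.0], [260.0, 176.0]]
sash_grip [([252.0, 142.0, 19.0, 120.0], 0.75)]
shutter_grip []
sample_bottle [([230.0, 156.0, 24.0, 31.0], 0.59)]
to above grip, tool [-130.4   72.8    5.1]
```

View pics/w2.png

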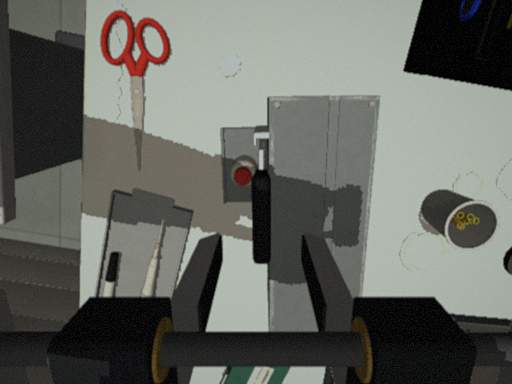

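The bar spans rows 172–263, so the lift is about 68 mm. The bottle hasn't moved. Now moving to the shutter grip with a 90° turn.

Call:
{"op": "send_rows", "data": {"series": [[[0.6,-20,11,0,8],[0.6,-40,22,0,16],[0.6,-60,33,0,24],[0.6,-80,45,0,32],[0.6,-100,56,0,40],[0.6,-120,67,0,48],[0.6,-130,73,0,56],[0.6,-130,73,0,64],[0.6,-130,73,0,72],[0.6,-130,73,0,80]]]}}

```text
clock: 7.45
eef_pos: [607.1, -115.6, 284.0]
eef_rot: [-3.141, 0.001, 0.345]
wrist_force: [0.9, 0.6, -0.4]
finger_gap: 56.5
```

Call:
{"op": "send_rows", "data": {"series": [[[0.6,0,0,0,8],[0.6,0,0,0,10],[0.6,0,0,0,10],[0.6,0,0,0,10]]]}}

```text
clock: 7.85
eef_pos: [607.1, -115.5, 284.6]
eef_rot: [-3.141, 0.001, 0.178]
wrist_force: [0.8, -0.6, -0.6]
finger_gap: 56.4
```

```bash
python3 - <<'E'
from h import *
b=(584.9,-48.7,.177)
s,c=wcam(); print(s["eef_pos"].round(1),s["eef_rot"].round(3)); save(c,"w3")
P=[[10+i,-70+j,167] for i in(-13,13) for j in(-8,8)]+[[41,-100,118],[55,-150,118],[-55,-150,118]]
print(proj(c,box2w(b,P)).round(0).tolist())
for t in("shutter_grip","slide_box"): print(t,[(np.round(d["rect"]).tolist(),round(d["conf"],2)) for d in manip.find_in(t,c)[:2]])
p=R.from_euler('xyz',s["eef_rot"]).as_matrix().T@(box2w(b,[10,-70,140])[0]-s["eef_pos"]); print("to grasp, tool",p.round(1))
E
```

```text
[ 607.1 -115.5  284.6] [-3.141e+00  1.000e-03  1.780e-01]
[[272.0, 210.0], [254.0, 210.0], [272.0, 183.0], [254.0, 183.0], [292.0, 155.0], [341.0, 141.0], [334.0, 240.0]]
shutter_grip [([255.0, 171.0, 19.0, 38.0], 0.81)]
slide_box [([367.0, 184.0, 132.0, 93.0], 0.64)]
to grasp, tool [  0.    0.4 144.6]
```

View pics/w3.png

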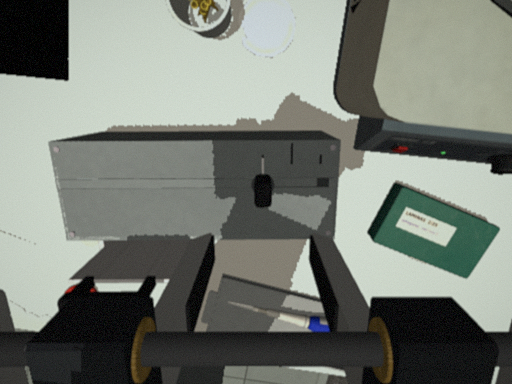

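The grip is centred (columns 255–272) and the sash is up at the lower left. I'll descend and pinch it.

Call:
{"op": "send_rows", "data": {"series": [[[0.6,0,0,40,0],[0.6,0,0,80,0],[0.6,0,0,115,0],[0.6,0,0,135,0],[0.6,0,0,144,0],[0.6,0,0,144,0],[0,0,0,144,0],[0,0,0,144,0],[0,0,0,144,0],[0,0,0,144,0]]], "newtons": 30}}

```text
clock: 9.0
eef_pos: [607.4, -115.5, 141.8]
eef_rot: [3.141, -0.001, 0.177]
wrist_force: [0.2, 0.2, -0.6]
finger_gap: 27.9
```

Call:
{"op": "send_rows", "data": {"series": [[[0,0,0,0,0],[0,0,0,0,0],[0,0,0,0,0],[0,0,0,0,0],[0,0,0,0,0],[0,0,0,0,0]]]}}

```text
clock: 9.6
eef_pos: [607.4, -116.3, 141.4]
eef_rot: [3.14, -0.001, 0.177]
wrist_force: [0.4, -5.4, -0.1]
finger_gap: 15.9
```

Call:
{"op": "send_rows", "data": {"series": [[[0,0,5,0,0],[0,0,10,0,0],[0,0,15,0,0],[0,0,20,0,0],[0,0,25,0,0],[0,0,28,0,0],[0,0,31,0,0],[0,0,31,0,0],[0,0,31,0,0],[0,0,31,0,0]]]}}

```text
clock: 10.6
eef_pos: [612.8, -145.5, 141.4]
eef_rot: [-3.141, -0.0, 0.177]
wrist_force: [-0.9, 7.6, 3.6]
finger_gap: 16.0
```

```bash
python3 - <<'E'
from h import *
b=(584.9,-48.7,.177)
s,c=wcam(); print(s["eef_pos"].round(1),s["wrist_force"].round(1),s["finger_gap"],s["clock"])
print("TCP in box",R.from_euler('z',-b[2]).apply(s["eef_pos"]-[b[0],b[1],0]).round(1))
print("mark/grip exp",proj(c,box2w(b,[[41,-100,118],[41,-70,118],[10,-100,167]])).round(0).tolist())
ct=manip.camera("top"); cs=manip.camera("side")
for n,q in(("w",c),("t",ct),("s",cs)):
  for t in("shutter_grip","sash_grip","sample_bottle"): print(n,t,[(np.round(d["rect"]).tolist(),round(d["conf"],2)) for d in manip.find_in(t,q)[:1]])
A=cv2.resize(c["img"][80:280,200:400],None,fx=2,fy=2); B=cv2.resize(cs["img"][150:260,180:290],(400,400),interpolation=cv2.INTER_CUBIC)
cv2.imwrite("pics/f.png",np.hstack([A,B])[:,:,::-1])
E
```

```text
[ 612.8 -145.5  141.4] [-0.9  7.6  3.6] 15.991133654891632 10.6
TCP in box [  10.4 -100.2  141.4]
mark/grip exp [[263.0, 192.0], [214.0, 192.0], [263.0, 277.0]]
w shutter_grip [([246.0, 196.0, 31.0, 98.0], 0.87)]
w sash_grip [([18.0, 323.0, 89.0, 60.0], 0.83)]
w sample_bottle [([15.0, 325.0, 90.0, 59.0], 0.45)]
t shutter_grip [([324.0, 161.0, 51.0, 39.0], 0.22)]
t sash_grip [([231.0, 172.0, 10.0, 12.0], 0.58)]
t sample_bottle []
s shutter_grip []
s sash_grip [([312.0, 289.0, 25.0, 30.0], 0.75)]
s sample_bottle [([198.0, 158.0, 76.0, 101.0], 0.37)]
```

View pics/f.png

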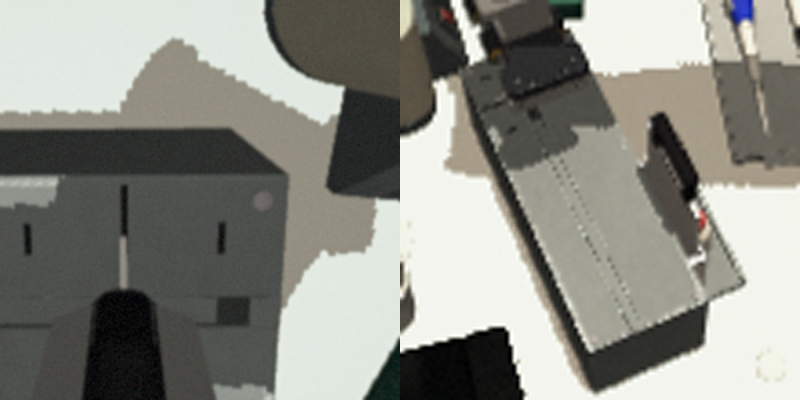

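The grip's pointer lines up with the long half mark (crop column 124). The force is 7.6 N, the sash is up and the bottle's red cap is in place. I'll hold briefly, then hand in.

Call:
{"op": "send_rows", "data": {"series": [[[0,0,0,0,0],[0,0,0,0,0],[0,0,0,0,0],[0,0,0,0,0],[0,0,0,0,0],[0,0,0,0,0],[0,0,0,0,0],[0,0,0,0,0]]]}}

```text
clock: 12.0
eef_pos: [612.8, -145.5, 141.4]
eef_rot: [-3.141, -0.0, 0.177]
wrist_force: [-0.6, 7.2, 3.5]
finger_gap: 16.1
```

```bash
python3 -c "
from cell import manip
s=manip.read_state(); print(s['eef_pos'],s['wrist_force'],s['finger_gap']); print(manip.sign_off())"
```

```text
[ 612.80363523 -145.48211697  141.38335437] [-0.62993412  7.17334192  3.51324413] 16.10027136243935
the job is handed in; nothing more can be done
None
```

I raised the sash by its bar until it hit its stop, then pinched the shutter grip, slid it to half travel and handed in at about 12 s while still holding it. Sign-off gave no verdict.

- **Sash:** the force reached about 21 N at the stop. In the wrist view afterwards the bar stood about 68 mm up, and it still looked up in the last side picture.
- **Shutter:** the grip's pointer lined up with the long half mark. The tool stood at y = -100.2 mm of the box, where half travel is -100 mm. The sideways force was 7.2–7.6 N, against the 7.5 N the spring should give there.
- **Bottle:** it looked undisturbed, standing on the ledge with its red cap visible in the last side crop. I did not measure its distance from the ledge point.
- **Bystanders:** the arm did not go near the timer, slide box or tape roll. I did not measure their positions again at the end.
- **Checks that disagreed:** in the final top and side pictures the networks mostly missed or mislabelled the grip, sash and bottle, partly because the arm was in the way. For those I relied on the pictures, the tool pose and the force.

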